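# Knock the cast cups out of their moulds and nest them on the tile

### The arm

A 6-joint arm with a two-finger parallel gripper is mounted at the origin on a cart in front of the work surface, level with it; the furniture and walls round the work are solid. World frame = base frame: x ahead of the robot, y to its left, z up, the work surface at z = 0. Lengths are in m, angles in degrees, forces in N, time in s.
With the tool pointing down it reaches from about 0.375 to 0.75 m from the base axis. Payload 9 kg.
Tool frame: the origin (TCP) lies where the fingers leave the gripper's body, on its centre line; the fingertips stand 73 mm ahead of it and the grasp point (between the pads) lies 54 mm ahead of it (robot.tip_reach is the distance from the TCP to the fingertips, in m); z points along the fingers, y is the line along which they close (so a half turn about z gives the same grasp; the last joint's range is limited). The gripper opens to 85 mm and grips with 20 to 120 N. Pads are 22 mm wide; open, the fingers measure 114 mm over their backs; the gripper's body (76 mm by 85 mm) begins 54 mm behind the grasp point. The pads swing forward as they close: fully open they stand 13 mm farther back than shut.
Start: joints at [-81.801, 5.964, 5.575, 89.605, 0, 77.527], TCP at [0.212, -0.561, 0.304] pointing down, gripper open.
Joint ranges: [-171.21, 171.21], [-48.23, 106.86], [-62.78, 66.21], [-105.2, 120.99], [-86.42, 89.51], [-180, 180]. Speed limits (degrees/s): [127.2, 127.2, 147.25, 180, 180, 180].

### API

Orientations are given as [roll, pitch, yaw] about the fixed x, y, z axes, in that order (R = Rz(yaw) Ry(pitch) Rx(roll)).
In Python, from plant import robot gives the robot as it stands. Calls block until the motion is done:
- robot.move_pose(position, orientation): joint-space move of the TCP to a pose.
- robot.line_to(position, vel=0.15, rotation=None, guard=None): straight line of the TCP; rotation=None keeps the orientation; vel is the mean speed in m/s. With guard (N) it stops when the force on the tool has changed by that much, and returns True; else False.
- robot.goto_joints(angles): joint-space move.
- robot.set_gripper(opening): finger opening in m; the grip force is fixed at half the most; returns when the fingers have stopped.
- robot.pause(seconds).
- robot.ik(position, orientation): joint angles nearest the present ones, or None.
- robot.observe(): the state.
- robot.grab_frame(name): name is "scene" or "side" or "wrist"; returns the picture (400x640x3 uint8, blue, green, red); there is no depth.
- robot.get_calibration(name): a dict with "vertical_fov" (degrees; the focal length in pixels is half the picture's height over the tangent of half this angle, whatever the lens; pixels are square), "cx", "cy" (the principal point, pixels), "rvec" (rotation vector, rad) and "tvec" (3), from world to camera coordinates, as OpenCV has them. Camera axes: x right, y down, z forward; pixel columns grow to the right and rows downward; lengths in m; the calibration is good to about 2 mm. The wrist camera is an equidistant fisheye: a pixel r from the principal point sees the ray r / f radians off the axis. A picture is of the moment at which its call begins: read the wrist's pose just before it. get_calibration takes no time and is no camera call; for the wrist camera it gives the pose at the moment of the call.
A pose or a line that the arm cannot do raises robot.IKError and nothing moves.
- robot.job_done(): hands the job in; it is judged then, once.
The state is a dict: "time": time; "q": joint angles; "qvel": joint speeds; "joint_torque": joint torques, N m; "tool_pos": TCP position; "tcp_rot": TCP orientation; "ft_force": force on the tool from outside, world axes, zero at the start; "torque": the same for the moment, N m; "gripper_width": finger opening in m; "gripper_force": force on a finger pad.
Only numpy, scipy, OpenCV 4.12 (cv2) and the standard library are available. Lean on these libraries where they do the work, as an engineer would, in place of code of your own. Each camera call takes 0.05 s, during which the arm holds its last target. There are 200 camera calls.

### The job

Knock each cast cup that is there out of its mould by lifting the mould's knockout rod by its handle, and nest the cups mouth down on the white tile, the smallest first and each larger one over it, so that every rim stands flat on the tile and wholly on it. Push the knockout rods fully down again, and leave everything else on the bench where it is. A mould may be empty.

Things in the scene. Friction and masses are not known exactly. Their poses are not given: they have to be found in the camera images.
- tile: Square-ish white glazed tile lying loose on the worktop, 185 x 167 mm along its own x and y; origin at the centre of its underside, its upper face 5 mm above that, z up.
- cup_large_mid (a point): The large cast cup, terracotta, round, 70 mm outside diameter and 72 mm tall, wall 4 mm, mouth down: open below, closed flat top 7 mm thick with a bevelled edge. The point is on its axis half-way up (36 mm below the flat top, 36 mm above the rim); z along the axis towards the closed top. It starts mouth down in the pocket of mould_large, its top 1 mm below the mould's upper face, so nothing of it can be gripped there. May be absent; 240 g.
- mould_large_mouth (a point): Centre of the open top of the large aluminium mould, a round block of 98 mm diameter on a three-legged stand fixed to the worktop, its upper face 135 mm above the worktop. Pocket 73 mm deep, about 2 mm clear of the cup all round. z up; the knockout handle stands on the -x side of this frame.
- rod_large (a joint): Height of the knockout rod of mould_large in m: 0 down (home), 0.034 fully up. It slides straight up through a hole in the pocket floor, its round head (54 mm) standing inside the cup just under its closed top, and lifts the cup as it rises. Friction (about 8 N) holds it wherever it is left.
- rod_large_grip (a point): Point on the knockout handle of mould_large to grip: an upright steel bar 26 mm along x and 12 mm along y of this frame, the grip point 18 mm below its very top; the top 7 mm is a black lip 32 x 20 mm. The bar stands 83 mm from the mould's axis, on its -x side, and moves up and down as one piece with the rod. Close the fingers along this frame's y.
- cup_middle_mid (a point): The middle cast cup, terracotta, round, 54 mm outside diameter and 64 mm tall, wall 4 mm, mouth down: open below, closed flat top 7 mm thick with a bevelled edge. The point is on its axis half-way up (32 mm below the flat top, 32 mm above the rim); z along the axis towards the closed top. It starts mouth down in the pocket of mould_middle, its top 1 mm below the mould's upper face, so nothing of it can be gripped there. May be absent; 170 g.
- mould_middle_mouth (a point): Centre of the open top of the middle aluminium mould, a round block of 82 mm diameter on a three-legged stand fixed to the worktop, its upper face 127 mm above the worktop. Pocket 65 mm deep, about 2 mm clear of the cup all round. z up; the knockout handle stands on the -x side of this frame.
- rod_middle (a joint): Height of the knockout rod of mould_middle in m: 0 down (home), 0.034 fully up. It slides straight up through a hole in the pocket floor, its round head (38 mm) standing inside the cup just under its closed top, and lifts the cup as it rises. Friction (about 8 N) holds it wherever it is left.
- rod_middle_grip (a point): Point on the knockout handle of mould_middle to grip: an upright steel bar 26 mm along x and 12 mm along y of this frame, the grip point 18 mm below its very top; the top 7 mm is a black lip 32 x 20 mm. The bar stands 75 mm from the mould's axis, on its -x side, and moves up and down as one piece with the rod. Close the fingers along this frame's y.
- cup_small_mid (a point): The small cast cup, terracotta, round, 38 mm outside diameter and 56 mm tall, wall 4 mm, mouth down: open below, closed flat top 7 mm thick with a bevelled edge. The point is on its axis half-way up (28 mm below the flat top, 28 mm above the rim); z along the axis towards the closed top. It starts mouth down in the pocket of mould_small, its top 1 mm below the mould's upper face, so nothing of it can be gripped there. May be absent; 110 g.
- mould_small_mouth (a point): Centre of the open top of the small aluminium mould, a round block of 66 mm diameter on a three-legged stand fixed to the worktop, its upper face 119 mm above the worktop. Pocket 57 mm deep, about 2 mm clear of the cup all round. z up; the knockout handle stands on the -x side of this frame.
- rod_small (a joint): Height of the knockout rod of mould_small in m: 0 down (home), 0.034 fully up. It slides straight up through a hole in the pocket floor, its round head (22 mm) standing inside the cup just under its closed top, and lifts the cup as it rises. Friction (about 8 N) holds it wherever it is left.
- rod_small_grip (a point): Point on the knockout handle of mould_small to grip: an upright steel bar 26 mm along x and 12 mm along y of this frame, the grip point 18 mm below its very top; the top 7 mm is a black lip 32 x 20 mm. The bar stands 67 mm from the mould's axis, on its -x side, and moves up and down as one piece with the rod. Close the fingers along this frame's y.
- spool: Bystander, to be left alone: spool of gold wire, 43 mm across and 22 mm high; origin at the centre of its underside.
- tape: Bystander, to be left alone: roll of violet tape, 62 mm across and 19 mm high; origin at the centre of its underside.
- tool_awl: Bystander, to be left alone: wooden-handled awl, about 100 mm long, lying flat; origin at the centre of its underside.
- mug: Bystander, to be left alone: white mug, 92 mm across and 95 mm tall; origin at the centre of its underside.
Mind the look-alikes: they are no part of the job. Leave any turquoise look-alike of the part that bears cup_large_mid alone.

How it is judged:
By the outcome, as a careful person would: the job done as asked, in the order asked, and still so for the second after the job is handed in, with the robot touching nothing.
Of cup_large, cup_middle, cup_small only 2 to 3 are there at a start; the rules pass over those that are not, and their reading is None.
At some moment in a run one of tile may be knocked a few centimetres aside while the robot is not near it.
It also fails if it takes over 210 s, if anything falls off the work surface, if the arm or the gripper's body presses on something with over 40 N, if the wrist force passes 120 N, or if a joint passes its speed limit or range.

## Working session

There is one attempt and no reset: what is moved stays moved. The work goes in short steps, each a Python script; the robot and the scene stay as the last script left them, time stands still between calls to the robot, and variables do not carry over. Pictures are saved under pics/ and viewed, at most 16 in all, crops included, and the job is handed in when it is done.

```bash
ls; mkdir -p pics; python3 - <<'E'
from plant import robot
import cv2,numpy as np
for n in("scene","side"):
    im=robot.grab_frame(n); cv2.imwrite(f"pics/{n}0.png",im); c=robot.get_calibration(n)
    R=cv2.Rodrigues(np.array(c["rvec"],float))[0]; print(n,c["vertical_fov"],c["cx"],c["cy"],(-R.T@np.array(c["tvec"])).round(3),R[2].round(3))
o=robot.observe();print(o)
E
```

```text
pics
scene 57.66519313888273 320.75826034614306 205.44682554800846 [0.13  0.687 0.795] [ 0.321 -0.729 -0.604]
side 50.71477683868031 320.5389886478752 198.16390587058808 [ 0.437 -0.98   1.074] [ 0.066  0.665 -0.744]
{'time': 0.1, 'q': array([-8.18001326e+01,  5.99617279e+00,  5.53310327e+00,  8.96040981e+01,
       -5.47320363e-05,  7.75242378e+01]), 'qvel': array([-0.08136725, -0.02686726,  0.10626747,  0.0101918 , -0.01748712,
        0.05786609]), 'joint_torque': array([ 6.40907296e-03, -5.58205533e+01,  5.04722035e+01,  1.29624648e-02,
       -2.36395999e-04,  8.69945438e-06]), 'tool_pos': array([ 0.21180129, -0.56115863,  0.30320531]), 'tcp_rot': array([-1.79934407e+02, -1.44565545e-02,  2.06756213e+01]), 'ft_force': array([-0.38617198, -0.46977298, -0.50045993]), 'torque': array([-0.00891608,  0.0194833 ,  0.03990901]), 'gripper_force': 0.0, 'gripper_width': 0.08519149592464652}
```

View pics/scene0.png

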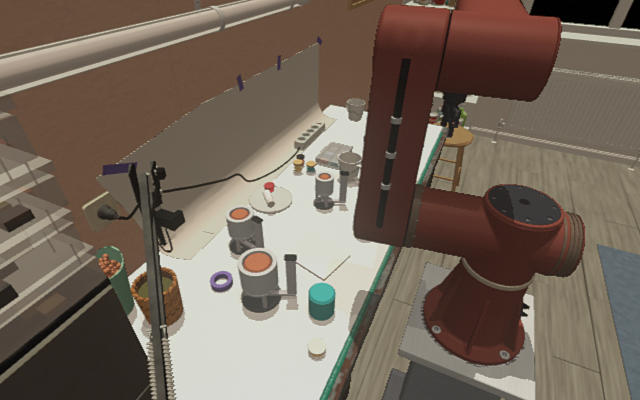

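View pics/side0.png

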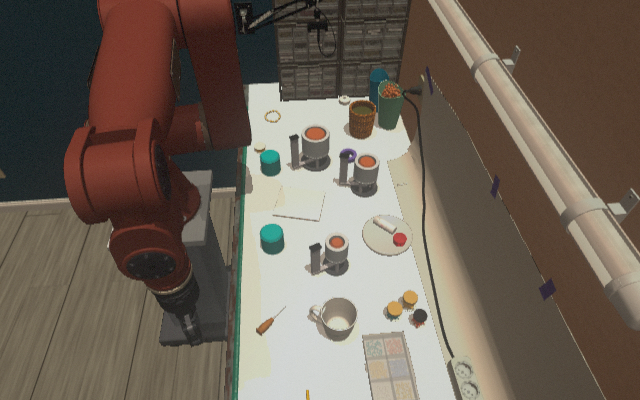

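```bash
cat > h.py <<'E'
from plant import robot
import cv2,numpy as np
def cal(n):
    c=robot.get_calibration(n); R=cv2.Rodrigues(np.array(c["rvec"],float))[0]
    f=200/np.tan(np.radians(c["vertical_fov"]/2)); return R,np.array(c["tvec"],float).ravel(),f,c["cx"],c["cy"]
def ray(K,uv,fish=False):
    R,t,f,cx,cy=K; d=np.array([(uv[0]-cx)/f,(uv[1]-cy)/f,1.])
    if fish:
        r=np.hypot(d[0],d[1]); d=np.array([d[0]/r*np.sin(r),d[1]/r*np.sin(r),np.cos(r)]) if r>1e-9 else np.array([0,0,1.])
    d=R.T@d; return -R.T@t,d/np.linalg.norm(d)
def onz(K,uv,z,fish=False):
    o,d=ray(K,uv,fish); return o+d*(z-o[2])/d[2]
def proj(K,p,fish=False):
    R,t,f,cx,cy=K; c=R@np.asarray(p,float)+t
    if fish:
        r=np.hypot(c[0],c[1]); th=np.arctan2(r,c[2]); return np.array([cx+f*th*c[0]/r,cy+f*th*c[1]/r])
    return np.array([cx+f*c[0]/c[2],cy+f*c[1]/c[2]])
def tri(r1,r2):
    (o1,d1),(o2,d2)=r1,r2; A=np.c_[d1,-d2]; s=np.linalg.lstsq(A,o2-o1,rcond=None)[0]
    a,b=o1+s[0]*d1,o2+s[1]*d2; return (a+b)/2,np.linalg.norm(a-b)
def blobs(m,amin):
    n,l,s,c=cv2.connectedComponentsWithStats(m.astype(np.uint8)); return [(c[i].round(1),s[i]) for i in range(1,n) if s[i][4]>=amin]
def hsv(im): return cv2.cvtColor(im,cv2.COLOR_BGR2HSV)
def terra(im):
    h=hsv(im).astype(int); return ((h[...,0]<13)|(h[...,0]>176))&(h[...,1]>110)&(h[...,2]>80)
E
python3 - <<'E'
from h import *
for n in("scene","side"):
    im=cv2.imread(f"pics/{n}0.png"); print(n)
    for c,s in blobs(terra(im),30):
        if s[4]<1500: print("t",c,s[:5])
    h=hsv(im)
    for c,s in blobs((h[...,2]<55),15):
        if s[4]<300: print("k",c,s[:5])
K=cal("side"); S=cal("scene")
im=cv2.imread("pics/side0.png"); 
cv2.imwrite("pics/crop1.png",cv2.resize(im[105:285,240:420],(800,800))[:,:][0:800][:600*800//800] if 0 else cv2.resize(im[110:285,235:420],(634,600),interpolation=cv2.INTER_CUBIC))
E
```

```text
scene
t [432.  119.7] [429 117   8   7  40]
t [324.5 176.2] [320 174  10   5  37]
t [269.3 186.1] [264 182  10  10  68]
t [547.4 228.3] [486 184  85  74 767]
t [239.2 213.6] [231 209  18  10 141]
t [582.8 235.3] [579 216   6  40  57]
t [256.9 262.3] [244 253  27  19 408]
t [108.4 265.5] [ 99 254  22  24 295]
t [481.3 347.2] [ 435  320   89   43 1026]
k [392.8 137.7] [387 124  13  29 236]
k [431.7 174.4] [426 153  15  34  67]
k [387.4 170.7] [382 158  12  27 194]
k [196.  185.1] [163 174  78  19 125]
k [408.2 222.1] [401 185  15  62 136]
k [381.5 207.8] [376 190  12  38 259]
k [524.1 201.4] [519 199  11   6  52]
k [ 18.8 220.4] [  4 210  31  22 285]
k [470.9 260.5] [447 252  37  25 157]
k [457.1 275.6] [442 260  33  39 236]
k [560.1 269.9] [533 261  42  16 244]
k [160.6 277.6] [159 265   4  27  30]
k [  7.  295.7] [  0 285  18  24 247]
k [163.8 308.9] [162 294   4  30  37]
k [522.9 309.2] [519 301  10  17  56]
k [364.3 335.7] [359 322  12  28  29]
k [471.1 336.4] [468 327   8  20  25]
k [160.5 333.7] [159 328   4  12  24]
k [163.9 372. ] [160 341   8  59 114]
k [345.5 388.1] [339 364 
[... 766 characters left out ...]
  0  66  25 251]
k [399.9  35.8] [384  19  24  41 172]
k [201.   34.2] [197  31   8   7  16]
k [193.1  38.7] [190  34   8  10  21]
k [215.7  39.3] [213  36   8   9  19]
k [194.8  45.1] [192  41   7   9  19]
k [300.   45.1] [295  43  11   5  40]
k [211.3  61.7] [208  58   7   9  23]
k [220.4  62.9] [216  58  11  11  34]
k [369.2  60. ] [355  59  27   3  60]
k [311.   62.4] [295  61  38   4  85]
k [394.9  67.9] [382  61  19  22  81]
k [351.4  64. ] [343  63  17   3  25]
k [288.9  67.1] [281  66  16   3  27]
k [427.5  71.7] [426  67   4  10  15]
k [414.8 109.7] [402  89  20  64 184]
k [422.3 160.3] [421 154   3  15  18]
k [182.2 279.8] [172 268  18  21  50]
k [548.3 288.5] [542 280  14  17  82]
```

View pics/crop1.png

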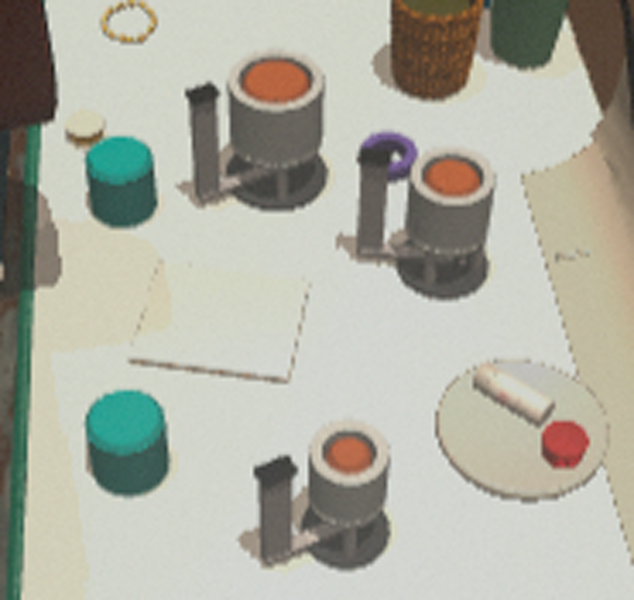

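The side crop shows the three moulds, each with a terracotta cup (side px: large 316,134; middle 367,161; small 336,242), black handle lips (294,137), (344,156), (315,247), and the tile at about (299,204). Possible confusions: two turquoise cups (270,162) and (272,238), the red cap on the plate (400,239), the round plate versus the tile. I choose the terracotta tops inside grey moulds and the square tile.

```bash
python3 - <<'E'
from h import *
K=cal("side"); S=cal("scene")
D=dict(large=((315.1,133.4),(256.9,262.3),.134,(294,137.1),(291,258)),middle=((366.6,161.6),(239.2,213.6),.126,(344.4,155.8),(256,221)),small=((336.3,242.5),(324.5,176.2),.118,(315.2,246.6),(344,174)))
for n,(a,b,z,l,l2) in D.items():
    print(n,"side",onz(K,a,z).round(4),"scene",onz(S,b,z).round(4),"tri",[x.round(4) for x in tri(ray(K,a),ray(S,b))])
    p,e=tri(ray(K,l),ray(S,l2)); print("  lip",p.round(4),e.round(4), "r",np.linalg.norm(p[:2]-onz(K,a,z)[:2]).round(4))
t=[onz(K,(235+u/3.427,110+v/3.427),.005) for u,v in((163,265),(308,283),(289,378),(132,360))]
t=np.array(t);print(t.round(3),t.mean(0).round(4),[np.linalg.norm(t[i]-t[i-1]).round(3) for i in range(4)])
for uv in((270,155),(272,231)): print("turq",onz(K,uv,.075).round(3))
print("tape",onz(K,(348,155),.01).round(3),"mug",onz(K,(338,318),.09).round(3))
c=robot.get_calibration("wrist");print(c)
E
```

```text
large side [0.5296 0.1648 0.134 ] scene [0.5267 0.1717 0.134 ] tri [array([0.5295, 0.1688, 0.1304]), np.float64(0.0011)]
  lip [0.4532 0.1335 0.1478] 0.0044 r 0.0825
middle side [0.6865 0.016  0.126 ] scene [0.6846 0.0216 0.126 ] tri [array([0.6871, 0.0188, 0.1232]), np.float64(0.0002)]
  lip [0.6151 0.0388 0.1363] 0.0011 r 0.0749
small side [ 0.55   -0.2932  0.118 ] scene [ 0.5485 -0.2876  0.118 ] tri [array([ 0.5502, -0.2914,  0.1154]), np.float64(0.0002)]
  lip [ 0.4881 -0.3116  0.131 ] 0.0031 r 0.0646
[[ 0.405  0.039  0.005]
 [ 0.549  0.002  0.005]
 [ 0.519 -0.119  0.005]
 [ 0.371 -0.083  0.005]] [ 0.4608 -0.0404  0.005 ] [np.float64(0.127), np.float64(0.149), np.float64(0.124), np.float64(0.152)]
turq [0.368 0.133 0.075]
turq [ 0.369 -0.204  0.075]
tape [0.654 0.18  0.01 ] mug [ 0.53  -0.504  0.09 ]
{'vertical_fov': 65.70646984690485, 'cx': 319.322530019385, 'cy': 194.98983381058457, 'rvec': array([-2.35999249,  1.63122348,  0.26429072]), 'tvec': array([-0.59872638, -0.04069869,  0.38183067])}
```

```bash
python3 - <<'E'
from h import *
robot.move_pose([.46,-.05,.42],[180,0,0])
print(robot.observe()["time"],robot.observe()["q"].round(0))
K=cal("wrist"); print((-K[0].T@K[1]).round(3),K[0][2].round(3))
np.save("pics/K1.npy",np.array(K,dtype=object),allow_pickle=True)
im=robot.grab_frame("wrist");cv2.imwrite("pics/w1.png",im)
E
```

```text
2.1833 [-23. -14.  -1. 103.  -0. 158.]
[ 0.541 -0.05   0.491] [-0.314  0.001 -0.949]
```

View pics/w1.png

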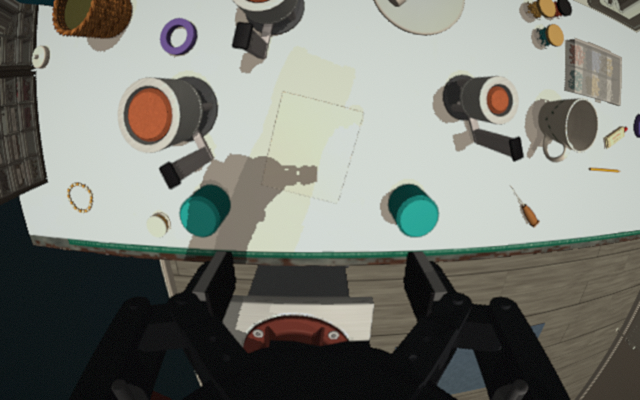

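```bash
python3 - <<'E'
from h import *
W=cal("wrist"); K=cal("side"); im=cv2.imread("pics/w1.png")
t=np.array([onz(W,p,.005,True) for p in((281,92),(363,112),(338,203),(263,185))])
print(t.round(3),t.mean(0).round(4),[np.linalg.norm(t[i]-t[i-1]).round(3) for i in range(4)])
for c,s in blobs(terra(im),150): print(c,s,[onz(W,c,z,True)[:2].round(4) for z in(.134,.126,.118)])
P=dict(large=(.5289,.1668,.133),middle=(.6865,.018,.125),small=(.55,-.291,.117),lipL=(.4532,.1335,.1478),lipM=(.6151,.0388,.1363),lipS=(.4881,-.3116,.131))
for n,p in P.items(): print(n,proj(W,p,True).round(1))
g=cv2.cvtColor(im,cv2.COLOR_BGR2GRAY)
for n in("lipL","lipM","lipS"):
    c=proj(W,P[n],True).astype(int); x0,y0=np.maximum(c-25,0); m=g[y0:y0+50,x0:x0+50]<45
    print(n,[(b[0]+[x0,y0],b[1][:5]) for b in blobs(m,40)])
E
```

```text
[[ 0.548  0.01   0.005]
 [ 0.517 -0.118  0.005]
 [ 0.366 -0.081  0.005]
 [ 0.398  0.043  0.005]] [ 0.4571 -0.0364  0.005 ] [np.float64(0.154), np.float64(0.131), np.float64(0.155), np.float64(0.128)]
[497.4  99.6] [487  86  22  28 484] [array([ 0.5502, -0.2757]), array([ 0.5504, -0.2808]), array([ 0.5506, -0.2858])]
[149.5 114.4] [ 128   88   44   54 1862] [array([0.5302, 0.1648]), array([0.53  , 0.1696]), array([0.5298, 0.1745])]
[299.9 327.9] [257 319  89  25 884] [array([ 0.2091, -0.0199]), array([ 0.2016, -0.0193]), array([ 0.1942, -0.0186])]
large [148.7 115.5]
middle [261.9 -19.1]
small [500.1 100.4]
lipL [171.3 175.3]
lipM [241.4  35.4]
lipS [513.6 148.2]
lipL [(array([170.1, 174.7]), array([ 14,  13,  20,  25, 304], dtype=int32))]
lipM [(array([244.3,  34.1]), array([ 17,   8,  30,  32, 466], dtype=int32))]
lipS [(array([515.1, 148.2]), array([ 20,  15,  15,  23, 236], dtype=int32))]
```

The wrist view shows the square outline at px (281,92)-(363,112)-(338,203)-(263,185), but it measures 154x130 mm, not 185x167. I'll enhance the contrast to look for the real tile.

```bash
python3 - <<'E'
from h import *
im=cv2.imread("pics/w1.png");g=im.astype(float)
c=np.clip((g-150)*255/105,0,255).astype(np.uint8)
c=cv2.createCLAHE(4,(4,4)).apply(cv2.cvtColor(c,cv2.COLOR_BGR2GRAY))
s=cv2.imread("pics/side0.png");d=cv2.cvtColor(s,cv2.COLOR_BGR2GRAY);d=cv2.createCLAHE(5,(6,6)).apply(d)
a=cv2.resize(c[30:260,180:460],(486,400));b=cv2.resize(d[170:400,240:460],(383,400))
o=np.hstack([a,b]);cv2.imwrite("pics/en.png",cv2.resize(o,(800,int(400*800/o.shape[1]))))
E
```

```text
(no output)
```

View pics/en.png

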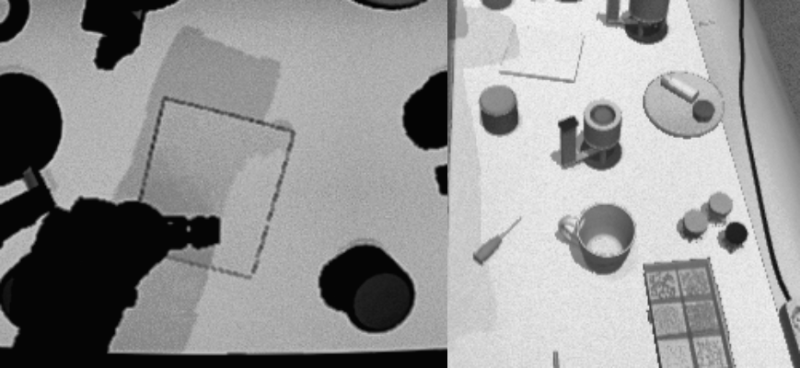

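Only one tile-like slab exists: it has a thick edge and measures the same (154x130) in two views, so I take it as the tile. Next, a close look at the small mould from above.

```bash
cat >> h.py <<'E'
M=dict(small=dict(c=[.550,-.289],yaw=20.,face=.119,lip=[.4881,-.3116],r=.067),
 middle=dict(c=[.686,.018],yaw=-16.3,face=.127,lip=[.6151,.0388],r=.075),
 large=dict(c=[.5295,.166],yaw=23.,face=.135,lip=[.4532,.1335],r=.083))
def move(p,yaw):
    q=robot.observe()["q"]; best=None
    for y in(yaw,yaw+180,yaw-180):
        s=robot.ik(list(p),[180,0,y])
        if s is not None and abs(s[5])<176 and (best is None or abs(s-q).max()<best[0]): best=(abs(s-q).max(),s)
    robot.goto_joints(best[1]); o=robot.observe(); print("at",o["tool_pos"].round(4),o["tcp_rot"].round(1),"q6",o["q"][5].round(0),"t",o["time"].__round__(1))
E
python3 - <<'E'
from h import *
m=M["small"]; move([*m["c"],.33],m["yaw"]); robot.pause(.3)
W=cal("wrist"); im=robot.grab_frame("wrist"); cv2.imwrite("pics/w2.png",im)
for c,s in blobs(terra(im),200): print(c,s,onz(W,c,.118,True).round(4))
print(proj(W,[*m["lip"],.133],True))
s=robot.grab_frame("side"); cv2.imwrite("pics/s2.png",s)
print(robot.tip_reach)
E
```

```text
at [ 0.55   -0.2884  0.3307] [180.  -0.  20.] q6 120.0 t 3.3
[342.1   4.2] [327   0  32  12 262] [ 0.7152 -0.2494  0.118 ]
[ 3.  91.7] [  0  68   8  50 319] [0.5294 0.1742 0.118 ]
[322.1 171.7] [305 161  35  26 485] [ 0.5609 -0.2867  0.118 ]
[319.4 189.1] [307 181  28  17 233] [ 0.5438 -0.2902  0.118 ]
[320.3884355  251.62163615]
0.0726
```

View pics/w2.png

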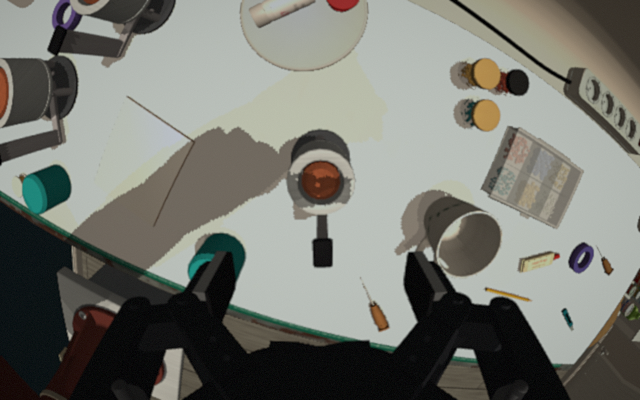

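Close view: small cup in its mould at px (321,181), lip at (322,250), agreeing with the projection. Lifting the small rod now.

```bash
cat >> h.py <<'E'
def st(l=""):
    o=robot.observe(); print(l,"p",o["tool_pos"].round(4),"w",round(o["gripper_width"],4),"gf",round(float(o["gripper_force"]),1),"F",o["ft_force"].round(1),"t",round(o["time"],1)); return o
def lift(c,yaw,r,ztop):
    a=np.radians(yaw); h=[c[0]-r*np.cos(a),c[1]-r*np.sin(a)]
    robot.set_gripper(.05); move([*h,ztop+.12],yaw)
    z=ztop-.020+.054
    print("guard",robot.line_to([*h,z],vel=.12,guard=15)); robot.set_gripper(0); st("gripped")
    print("guard",robot.line_to([*h,z+.036],vel=.04,guard=60)); o=st("lifted")
    return h
E
python3 - <<'E'
from h import *
W=cal("wrist"); m=M["small"]
c=onz(W,(321.2,181),.118,True)[:2]; l=onz(W,(322.4,251),.133,True)[:2]; d=c-l
yaw=np.degrees(np.arctan2(d[1],d[0])); print(c.round(4),l.round(4),yaw,np.linalg.norm(d))
h=lift(c,yaw,m["r"],.133); print(h)
im=robot.grab_frame("wrist"); cv2.imwrite("pics/w3.png",cv2.resize(im[60:360,140:500],(540,450)))
E
```

```text
[ 0.5519 -0.2892] [ 0.4894 -0.3133] 21.09838643002293 0.0669765603658044
at [ 0.4891 -0.3134  0.253 ] [-180.   -0.   21.] q6 113.0 t 4.6
guard False
gripped p [ 0.4897 -0.3136  0.1679] w 0.0187 gf 58.2 F [-1.6  0.4  6.4] t 5.9
guard False
lifted p [ 0.4896 -0.3135  0.2019] w 0.0183 gf 59.7 F [ 4.9 -3.  -7.5] t 6.9
[np.float64(0.48940707224878754), np.float64(-0.3133542281774585)]
```

View pics/w3.png

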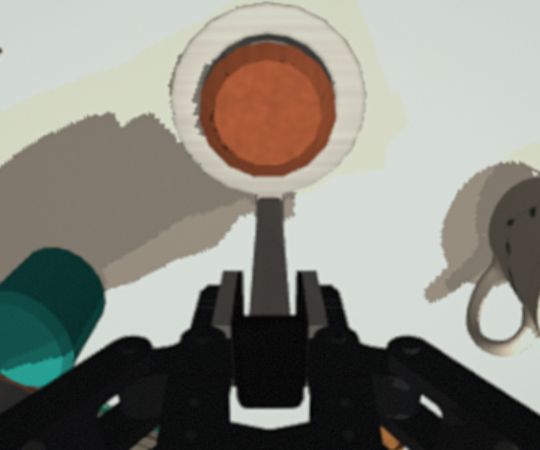

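The crop shows the cup raised above the mould rim, with the pads apparently closed on the lip (18.7 mm). I release, move above the cup and check its height.

```bash
python3 - <<'E'
from h import *
o=robot.observe(); p=o["tool_pos"]
robot.set_gripper(.05); st("open"); robot.line_to([p[0],p[1],.33],vel=.25)
robot.set_gripper(.085); move([.5519,-.2892,.33],21.1); robot.pause(.3)
W=cal("wrist"); im=robot.grab_frame("wrist"); cv2.imwrite("pics/w4.png",im)
s=robot.grab_frame("side"); 
a=cv2.resize(im[110:270,240:400],(480,480)); b=cv2.resize(s[190:290,280:400],(480,400)); b=cv2.copyMakeBorder(b,0,80,0,0,0) if 0 else cv2.copyMakeBorder(b,0,80,0,0,cv2.BORDER_CONSTANT)
cv2.imwrite("pics/w4c.png",cv2.resize(np.hstack([a,b]),(800,400)))
h=hsv(im);m=((h[...,0]<13)&(h[...,1]>110)&(h[...,2]>40))[110:220,270:370]
print([(b[0]+[270,110],b[1]) for b in blobs(m,100)])
for z in(.149,.119): print(z,proj(W,[.5519,-.2892,z],True),proj(cal("side"),[.5519,-.2892,z]))
E
```

```text
open p [ 0.4894 -0.3133  0.2031] w 0.05 gf 0.0 F [ 0.5 -0.3  0. ] t 7.4
at [ 0.5526 -0.2886  0.3295] [-180.     0.    21.2] q6 119.0 t 8.9
[(array([318.7, 186.6]), array([  28,   52,   42,   50, 1677], dtype=int32))]
0.149 [319.70743579 191.66922708] [337.19241082 234.56274779]
0.119 [319.68284751 182.07088744] [336.82514106 241.06370109]
```

View pics/w4c.png

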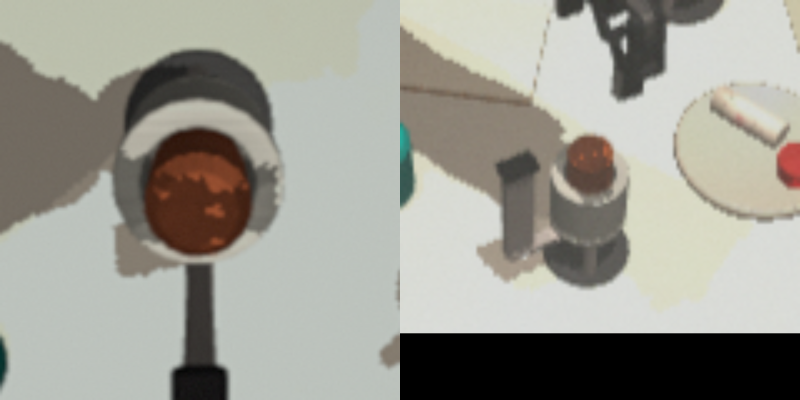

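Cup raised as intended: top disc at wrist px (320,192), where z=0.149 is predicted. Grasp it, and test a tile detector meanwhile.

```bash
cat >> h.py <<'E'
def tile_pts(im,K,fish,guess=(.457,-.036),win=.16):
    """thin dark edge pixels -> tile plane; min-area rect of the largest thin component(s) near guess"""
    g=cv2.cvtColor(im,cv2.COLOR_BGR2GRAY); b=cv2.morphologyEx(g,cv2.MORPH_BLACKHAT,np.ones((5,5)))
    m=((b>18)&(g>105)).astype(np.uint8); m=cv2.dilate(m,np.ones((3,3)))
    n,l,s,_=cv2.connectedComponentsWithStats(m); P=[]
    for i in range(1,n):
        if s[i][4]<90 : continue
        ys,xs=np.nonzero(l==i); q=np.array([onz(K,(x,y),.005,fish)[:2] for x,y in zip(xs,ys)])
        if (np.abs(q-guess).max(1)<win).mean()>.9: P.append(q)
    if not P: return None
    q=np.vstack(P).astype(np.float32); r=cv2.minAreaRect(q*1000); return np.round(r[0],1),np.round(r[1],1),round(r[2],1),len(q)
E
python3 - <<'E'
from h import *
S=cal("side")
for n in("side0","s2"): print(n,tile_pts(cv2.imread(f"pics/{n}.png"),S,False))
R=robot.line_to([.5519,-.2892,.195],vel=.15,guard=12); st("down %s"%R)
robot.set_gripper(0); st("grip"); print(robot.line_to([.5519,-.2892,.30],vel=.12)); st("up")
move([.50,-.16,.33],0); robot.pause(.3)
W=cal("wrist"); im=robot.grab_frame("wrist"); cv2.imwrite("pics/w5.png",im); print(tile_pts(im,W,True))
cv2.imwrite("pics/w5c.png",im[0:400,0:640])
E
```

```text
side0 (array([457. , -43.4]), array([138.9, 165.9]), 75.8, 326)
s2 (array([535.4, -52.5]), array([117.9,  24.3]), 67.8, 106)
down False p [ 0.5523 -0.2895  0.1962] w 0.0849 gf 0.0 F [-0.4  0.1 -0.4] t 10.3
grip p [ 0.552  -0.2893  0.1954] w 0.0349 gf 63.1 F [ 0.7 -0.   2.4] t 10.8
False
up p [ 0.5517 -0.289   0.2989] w 0.0353 gf 62.8 F [-1.1  0.2 -1.5] t 11.8
at [ 0.4999 -0.1597  0.3296] [1.8e+02 0.0e+00 1.0e-01] q6 148.0 t 12.5
(array([459.2, -37.2]), array([134.7, 158.9]), 75.5, 684)
```

View pics/w5c.png

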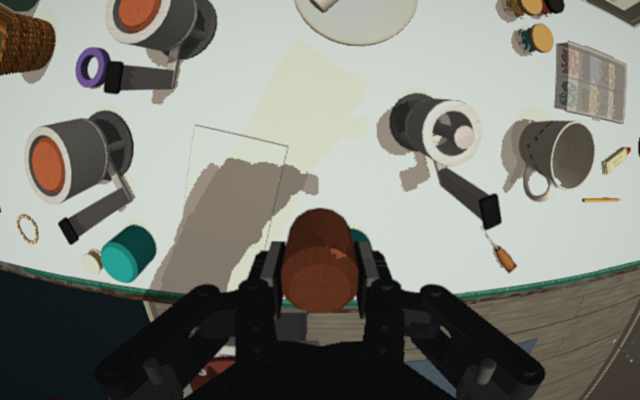

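Small cup held upright at px (320,260); tile outline intact at (195,125)-(287,147), centre (0.459,-0.037). Placing it.

```bash
cat >> h.py <<'E'
def place(xy,yaw,ztcp,zc,guard=6):
    """descend to ztcp+10 mm (stop if the nest is missed), then feel down, release, rise"""
    move([*xy,zc],yaw)
    if robot.line_to([*xy,ztcp+.011],vel=.1,guard=12): st("EARLY CONTACT"); return False
    robot.pause(.3); r=robot.line_to([*xy,ztcp-.006],vel=.02,guard=guard); o=st("contact %s"%r)
    p=o["tool_pos"]
    robot.line_to([xy[0],xy[1],p[2]+.001],vel=.02)
    robot.set_gripper(.085); st("open"); robot.line_to([*xy,zc],vel=.2); return True
E
python3 - <<'E'
from h import *
print(place([.458,-.037],0,.1044,.28))
move([.458,-.037,.33],0); robot.pause(.3)
W=cal("wrist"); im=robot.grab_frame("wrist"); cv2.imwrite("pics/w6.png",im); print(tile_pts(im,W,True))
h=hsv(im);m=((h[...,0]<13)&(h[...,1]>110)&(h[...,2]>40))
for b in blobs(m,150): print(b, onz(W,b[0],.058,True).round(4))
print(proj(W,[.458,-.037,.061],True),proj(W,[.458,-.037,.005],True))
c=proj(W,[.458,-.037,.03],True).astype(int); cv2.imwrite("pics/w6c.png",cv2.resize(im[max(c[1]-110,0):c[1]+110,c[0]-110:c[0]+110],None,fx=2.5,fy=2.5))
E
```

```text
at [ 0.4581 -0.0368  0.2802] [ 1.8e+02 -0.0e+00  1.0e-01] q6 159.0 t 13.4
contact True p [ 0.458  -0.037   0.1052] w 0.0352 gf 63.4 F [-0.8  0.7  5.7] t 16.1
open p [ 0.458  -0.037   0.1062] w 0.085 gf 0.0 F [ 0.1  1.2 -0.2] t 16.9
True
at [ 0.4583 -0.0371  0.3303] [180.  -0.  -0.] q6 159.0 t 18.2
(array([515.7,  16.5]), array([ 5.9, 47.8]), 75.0, 148)
(array([117.5, 118.2]), array([  92,   84,   51,   69, 2728], dtype=int32)) [0.5278 0.2209 0.058 ]
(array([319.3, 165.6]), array([304, 147,  32,  37, 916], dtype=int32)) [ 0.46   -0.0359  0.058 ]
[320.3162813  167.94775592] [320.24688688 157.98753886]
```

View pics/w6c.png

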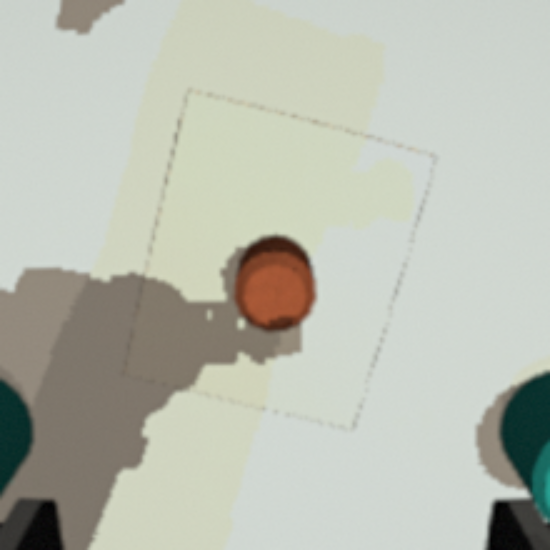

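Small cup stands on the tile with its top at px (320,168), as predicted, and the tile is in place. Now push the small rod down.

```bash
cat >> h.py <<'E'
def lower(h,yaw,ztop):
    """closed fingertips press on the raised handle's top, straight down to the stop"""
    robot.set_gripper(0); move([*h,ztop+.034+.073+.04],yaw); robot.line_to([*h,ztop+.034+.073+.015],vel=.1); robot.pause(.3)
    r=robot.line_to([*h,ztop+.034+.073-.012],vel=.03,guard=5); o=st("touch %s tipz %.4f"%(r,robot.observe()["tool_pos"][2]-.0726))
    r=robot.line_to([*h,ztop+.073-.015],vel=.04,guard=28); o=st("bottom %s tipz %.4f"%(r,robot.observe()["tool_pos"][2]-.0726))
    robot.line_to([*h,ztop+.073+.08],vel=.2)
E
python3 - <<'E'
from h import *
lower([.4894,-.3133],21.1,.133)
E
```

```text
at [ 0.4896 -0.3125  0.2804] [-180.    -0.    21.1] q6 113.0 t 20.4
touch True tipz 0.1680 p [ 0.4893 -0.3133  0.2406] w 0.0002 gf 0.0 F [0.  0.  0.5] t 21.7
bottom True tipz 0.1370 p [ 0.4893 -0.3134  0.2096] w -0.0002 gf 5.6 F [-1.6  0.9 11.6] t 22.5
```

```bash
python3 - <<'E'
from h import *
h=[.4894,-.3133]; robot.line_to([*h,.2126],vel=.05); robot.pause(.3); st()
for i in range(12):
    z=.2100-.001*i; robot.line_to([*h,z],vel=.02); o=st("cmd tip %.4f act %.4f"%(z-.0726,robot.observe()["tool_pos"][2]-.0726))
    if o["ft_force"][2]>30: break
robot.line_to([*h,.24],vel=.1)
s=robot.grab_frame("side");cv2.imwrite("pics/s3.png",s)
E
```

```text
p [ 0.4894 -0.3133  0.2127] w -0.0002 gf 0.0 F [ 0.9 -0.5  1.1] t 25.0
cmd tip 0.1374 act 0.1372 p [ 0.4894 -0.3132  0.2098] w 0.0001 gf 0.0 F [-0.6 -0.2 -0.1] t 25.3
cmd tip 0.1364 act 0.1370 p [ 0.4894 -0.3133  0.2096] w 0.0002 gf 2.6 F [-1.3  1.8  5.2] t 25.5
cmd tip 0.1354 act 0.1370 p [ 0.4894 -0.3133  0.2096] w -0.0 gf 5.9 F [-4.9  3.4 11.9] t 25.8
cmd tip 0.1344 act 0.1369 p [ 0.4894 -0.3133  0.2095] w 0.0 gf 9.2 F [-6.6  4.8 18.3] t 26.0
cmd tip 0.1334 act 0.1369 p [ 0.4894 -0.3134  0.2095] w 0.0 gf 12.4 F [-8.7  7.1 24.7] t 26.3
cmd tip 0.1324 act 0.1368 p [ 0.4894 -0.3134  0.2094] w 0.0002 gf 15.7 F [-11.2   9.1  31.8] t 26.5
```

Stiff stop at handle top 0.137 (face + 18 mm): the small rod is fully down. Next, the middle mould.

```bash
cat >> h.py <<'E'
def look(n,name,zv=.33):
    m=M[n]; robot.set_gripper(.085); move([*m["c"],zv],m["yaw"]); robot.pause(.3)
    W=cal("wrist"); im=robot.grab_frame("wrist"); h=hsv(im); g=cv2.cvtColor(im,cv2.COLOR_BGR2GRAY)
    k=((h[...,0]<13)&(h[...,1]>110)&(h[...,2]>40)); p=proj(W,[*m["c"],m["face"]],True)
    b=min(blobs(k,300),key=lambda b:np.hypot(*(b[0]-p))); c=onz(W,b[0],m["face"]-.001,True)[:2]
    a=np.radians(m["yaw"]); zl=m["face"]+.018; lp=proj(W,[c[0]-m["r"]*np.cos(a),c[1]-m["r"]*np.sin(a),zl],True)
    x0,y0=(lp-30).astype(int); bl=min(blobs(g[y0:y0+60,x0:x0+60]<45,60),key=lambda b:np.hypot(*(b[0]+[x0,y0]-lp)))
    l=onz(W,bl[0]+[x0,y0],zl-.003,True)[:2]; d=c-l; yaw=np.degrees(np.arctan2(d[1],d[0]))
    print(n,"cup",b,"c",c.round(4),"lip px",bl[0]+[x0,y0],bl[1],"pred",lp.round(1),"l",l.round(4),"r",np.linalg.norm(d).round(4),"yaw",yaw.round(2))
    cv2.circle(im,tuple(int(v) for v in lp),2,(0,255,0),-1); cv2.circle(im,tuple(int(v) for v in b[0]),2,(0,255,0),-1)
    cv2.imwrite(f"pics/{name}.png",cv2.resize(im[80:300,200:440],None,fx=2.4,fy=2.4)); return c,yaw
E
sed -i 's/z=ztop-.020+.054/z=ztop-.024+.054/' h.py
python3 -c "
from h import *
look('middle','w7')"
```

```text
at [0.6859 0.0173 0.3298] [-180.    -0.   163.6] q6 7.0 t 29.5
middle cup (array([321.5, 182. ]), array([ 293,  154,   57,   57, 2539], dtype=int32)) c [0.6844 0.0209] lip px [316.3 103.8] [ 14  15  24  39 819] pred [321.7 100.1] l [0.6142 0.0367] r 0.072 yaw -12.75
```

View pics/w7.png

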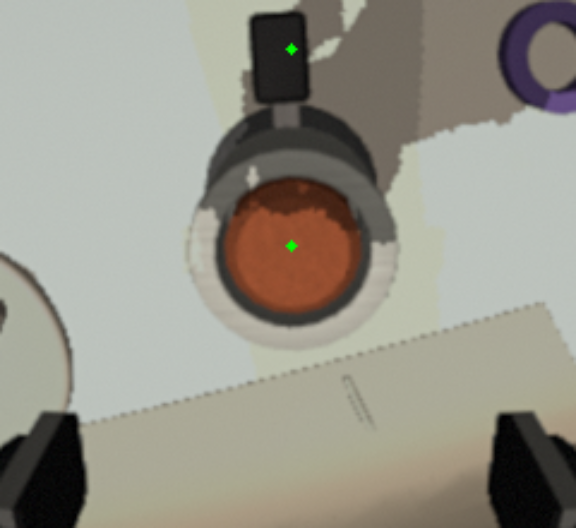

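Middle cup px (321,182), lip centre (316,104): handle yaw ≈ -13.5°. Lifting its rod, then grasping the cup.

```bash
python3 - <<'E'
from h import *
c=np.array([.686,.0195]); yaw=-13.5
h=lift(c,yaw,.075,.145); print(h)
robot.set_gripper(.05); robot.line_to([*h,.33],vel=.25)
M["middle"].update(c=list(c),yaw=yaw)
# look at raised cup
robot.set_gripper(.085); move([*c,.33],yaw); robot.pause(.3); W=cal("wrist"); im=robot.grab_frame("wrist"); cv2.imwrite("pics/w8.png",im)
hh=hsv(im); k=((hh[...,0]<13)&(hh[...,1]>110)&(hh[...,2]>40))
for b in blobs(k,800): print(b)
for z in(.159,.126): print(z,proj(W,[*c,z],True),"expected width",309.7*.054/(np.linalg.norm(-W[0].T@W[1]-[*c,z])))
lo=proj(W,[h[0],h[1],.178],True); print("lip up expected",lo, blobs((cv2.cvtColor(im,cv2.COLOR_BGR2GRAY)<45)[50:160,270:370],100))
E
```

```text
at [0.6132 0.037  0.2656] [-180.     0.   166.5] q6 5.0 t 30.8
guard False
gripped p [0.6134 0.0361 0.1761] w 0.0183 gf 58.2 F [-1.6 -4.4  4.2] t 32.1
guard False
lifted p [0.6133 0.0361 0.2101] w 0.0181 gf 59.4 F [ 4.1 -5.5 -8.9] t 33.2
[np.float64(0.6130722559701743), np.float64(0.0370084022891929)]
at [0.6864 0.0192 0.3289] [-1.800e+02 -1.000e-01  1.665e+02] q6 4.0 t 35.1
(array([440.1,  10.8]), array([ 405,    0,   67,   28, 1325], dtype=int32))
(array([319.2, 189.7]), array([ 289,  155,   62,   69, 3376], dtype=int32))
(array([602.6, 241.7]), array([ 582,  213,   44,   54, 1443], dtype=int32))
(array([617.2, 346.3]), array([ 575,  272,   65,  128, 2411], dtype=int32))
0.159 [318.12792231 195.87186683] expected width 65.35520377566401
0.126 [318.22532566 184.58611088] expected width 58.19470344754701
lip up expected [318.00954271 104.44677276] [(array([50.6, 62.1]), array([  31,   35,   53,   70, 1401], dtype=int32)), (array([ 49.5, 107.5]), array([ 33, 105,  33,   5, 114], dtype=int32))]
```

```bash
cat >> h.py <<'E'
def tmask(im): h=hsv(im); return ((h[...,0]<13)&(h[...,1]>110)&(h[...,2]>40))
def topdisc(im,W,guess,ztop,R):
    """top-disc centre: disc's near (lower) edge and side extents of the cup blob"""
    p=proj(W,[*guess,ztop],True); b=min(blobs(tmask(im),150),key=lambda b:np.hypot(*(b[0]-p)))
    s=b[1]; return b,p
E
python3 - <<'E'
from h import *
W=cal("wrist"); print("est",onz(W,(320,191.5),.159,True).round(4))
c=[.6842,.0208]; yaw=-13.5
move([*c,.30],yaw)
R=robot.line_to([*c,.203],vel=.12,guard=10); st("down %s"%R)
robot.set_gripper(0); st("grip"); robot.line_to([*c,.32],vel=.12); st("up")
robot.move_pose([.40,-.037,.33],[180,0,0]); robot.pause(.3); st()
W=cal("wrist"); im=robot.grab_frame("wrist"); cv2.imwrite("pics/w9.png",im)
print(tile_pts(im,W,True))
for b in blobs(tmask(im),150): print(b,onz(W,b[0],.058,True).round(4))
print(proj(W,[.458,-.037,.061],True))
E
```

```text
est [0.6827 0.0218 0.159 ]
at [0.6831 0.0211 0.2985] [-180.    -0.2  166.5] q6 4.0 t 35.7
down False p [0.6847 0.0207 0.2043] w 0.0855 gf 0.0 F [-0.7  0.3  0.3] t 36.6
grip p [0.6845 0.0207 0.2039] w 0.0525 gf 61.9 F [-0.2 -0.4  4.4] t 37.0
up p [0.684  0.0208 0.3189] w 0.0525 gf 63.0 F [ 0.6  0.5 -2.1] t 38.1
 p [ 0.4001 -0.037   0.33  ] w 0.0523 gf 62.9 F [-0.8 -0.6 -1.6] t 40.7
None
(array([115.4,  63. ]), array([  90,   30,   51,   68, 2698], dtype=int32)) [0.5424 0.2207 0.058 ]
(array([319.1, 118. ]), array([303, 102,  33,  32, 821], dtype=int32)) [ 0.4566 -0.0359  0.058 ]
(array([317.8, 269.9]), array([  262,   193,   115,   154, 12785], dtype=int32)) [ 0.2653 -0.0342  0.058 ]
[320.0984657  116.92608126]
```

View pics/w9.png

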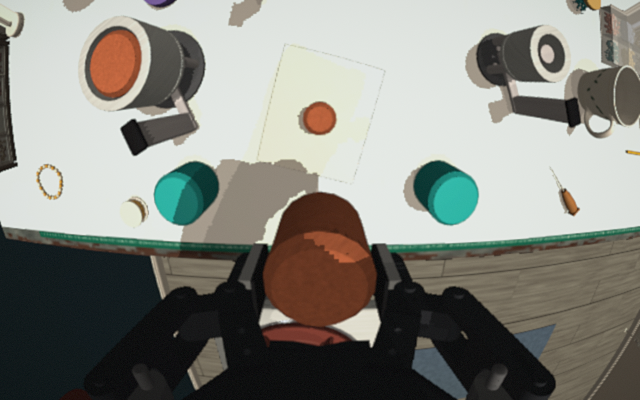

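Small cup and tile still in place (px 319,118); middle cup held upright (disc 263–377 × 231–325). Check the in-hand offset, then nest.

```bash
cat >> h.py <<'E'
def nest(xy,ztcp,zc,zslow,guard=6):
    robot.move_pose([*xy,zc],[180,0,0]); robot.line_to([*xy,zslow],vel=.12); robot.pause(.3)
    if robot.line_to([*xy,ztcp+.010],vel=.03,guard=guard): st("EARLY"); return False
    robot.pause(.2); r=robot.line_to([*xy,ztcp-.006],vel=.02,guard=guard); o=st("contact %s"%r)
    robot.line_to([*xy,o["tool_pos"][2]+.001],vel=.02); robot.set_gripper(.085); robot.line_to([*xy,zc],vel=.2); st("free"); return True
E
python3 - <<'E'
from h import *
W=cal("wrist")
for dx in(-.003,0,.003): print(dx,proj(W,[.40+dx,-.037,.286],True))
print(onz(W,(319.5,278),.286,True))
print(nest([.458,-.0366],.1132,.30,.185))
E
```

```text
-0.003 [320.70472978 291.23602689]
0 [320.72130277 285.89437147]
0.003 [320.73794028 280.41999694]
[ 0.40430314 -0.03645126  0.286     ]
contact True p [ 0.4581 -0.0367  0.1141] w 0.0526 gf 63.8 F [-0.7  0.1  5.7] t 45.5
free p [ 0.4577 -0.0365  0.2988] w 0.085 gf 0.0 F [-0.3  0.1 -0.2] t 47.2
True
```

Contact at the expected height, so the middle cup is nested. Push its rod down and look at the large mould.

```bash
python3 - <<'E'
from h import *
h=[.6131,.0365]
robot.set_gripper(0); move([*h,.30],-13.5); robot.line_to([*h,.145+.034+.073+.01],vel=.12); robot.pause(.2)
robot.line_to([*h,.145+.073+.002],vel=.06); st("near")
for i in range(14):
    z=.145+.0726+.001-.001*i; robot.line_to([*h,z],vel=.02); o=robot.observe()
    if o["ft_force"][2]>28: break
st("tip %.4f"%(o["tool_pos"][2]-.0726)); robot.line_to([*h,.32],vel=.2)
M["large"].update(c=[.530,.167])
look("large","w10")
E
```

```text
at [0.613  0.0364 0.3001] [-180.     0.   166.5] q6 5.0 t 50.3
near p [0.6129 0.0365 0.2194] w -0.0 gf 0.2 F [ 0.7 -0.5 -0.2] t 51.8
tip 0.1449 p [0.6129 0.0366 0.2175] w 0.0004 gf 14.8 F [-14.4   0.6  30.3] t 53.3
at [0.53   0.1672 0.3302] [-180.    0. -157.] q6 -19.0 t 55.4
large cup (array([321.3, 183.5]), array([ 284,  147,   76,   74, 4431], dtype=int32)) c [0.5268 0.1673] lip px [319.2  93.3] [ 17  16  24  38 852] pred [321.4  89. ] l [0.4542 0.1346] r 0.0796 yaw 24.26
```

View pics/w10.png

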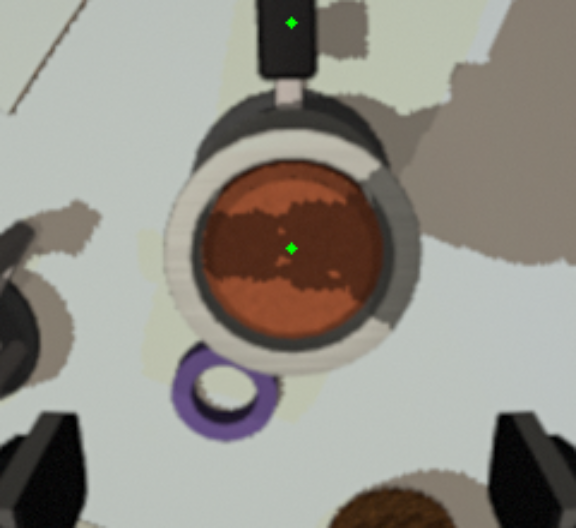

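Middle rod is down (0.1449). Large cup px (321,183), lip (319,93). Lift, grasp the large cup and check the nest again.

```bash
python3 - <<'E'
from h import *
yaw=24.; a=np.radians(yaw); h0=np.array([.454,.134]); c=h0+.083*np.array([np.cos(a),np.sin(a)])
h=lift(c,yaw,.083,.153)
robot.set_gripper(.05); robot.line_to([*h,.34],vel=.25)
c=[.5268,.1673]; robot.set_gripper(.085); move([*c,.34],yaw); robot.pause(.3); W=cal("wrist"); im=robot.grab_frame("wrist"); cv2.imwrite("pics/w11.png",im)
p=proj(W,[*c,.168],True); b=min(blobs(tmask(im),800),key=lambda b:np.hypot(*(b[0]-p))); s=b[1]
print(b,p,"exp width",309.7*.07/np.linalg.norm(-W[0].T@W[1]-[*c,.168]))
E
```

```text
at [0.4537 0.1339 0.273 ] [-180.    0. -156.] q6 -23.0 t 56.7
guard False
gripped p [0.4544 0.134  0.1838] w 0.0182 gf 58.2 F [-0.7  0.2  5.2] t 58.0
guard False
lifted p [0.4543 0.1339 0.2179] w 0.0182 gf 59.9 F [ 7.5 -0.1 -9.1] t 59.1
at [0.527  0.1676 0.3392] [ 1.80e+02 -1.00e-01 -1.56e+02] q6 -20.0 t 61.0
(array([318.9, 191.2]), array([ 280,  149,   80,   85, 5354], dtype=int32)) [318.71036358 194.96297413] exp width 84.51540537383502
```

```bash
python3 - <<'E'
from h import *
c=[.5266,.1677]
robot.line_to([*c,.25],vel=.15); R=robot.line_to([*c,.211],vel=.06,guard=8); st("down %s"%R)
robot.set_gripper(0); st("grip"); robot.line_to([*c,.34],vel=.12); st("up")
robot.move_pose([.40,-.037,.34],[180,0,0]); robot.pause(.3); st()
W=cal("wrist"); im=robot.grab_frame("wrist"); cv2.imwrite("pics/w12.png",im)
for b in blobs(tmask(im),150): print(b,onz(W,b[0],.066,True).round(4))
for p in([.458,-.0366,.069],[.40,-.037,.296]): print(proj(W,p,True))
E
```

```text
down False p [0.5267 0.1677 0.2112] w 0.0847 gf 0.0 F [-0.3 -0.7 -0.3] t 62.9
grip p [0.5269 0.1676 0.2116] w 0.067 gf 72.3 F [ 0.6 -0.8  2.6] t 63.2
up p [0.5264 0.1677 0.3391] w 0.0669 gf 71.8 F [-0.2 -0.1 -2.6] t 64.4
 p [ 0.4   -0.037  0.34 ] w 0.067 gf 71.8 F [-0.2 -0.7 -2.2] t 67.3
(array([319.1, 118.7]), array([ 296,   96,   47,   46, 1682], dtype=int32)) [ 0.4557 -0.0359  0.066 ]
(array([317.8, 264.3]), array([  247,   176,   146,   174, 18674], dtype=int32)) [ 0.2726 -0.0342  0.066 ]
(array([190.9, 251.8]), array([169, 249,  47,   7, 160], dtype=int32)) [0.286  0.1371 0.066 ]
[319.76389015 116.78043019]
[320.81042295 285.85188939]
```

View pics/w12.png

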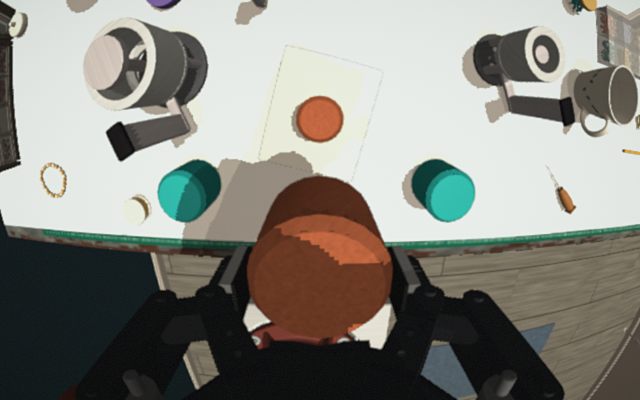

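Nest at px (319,119) and tile unmoved; the large cup is held with the same in-hand offset as the middle one. Nest it and push down the last rod.

```bash
python3 - <<'E'
from h import *
ok=nest([.4575,-.0364],.1212,.31,.20); print(ok)
if ok:
    h=[.4543,.134]; robot.set_gripper(0); move([*h,.32],24); robot.line_to([*h,.153+.034+.073+.01],vel=.12); robot.pause(.2)
    robot.line_to([*h,.153+.073+.002],vel=.06); st("near")
    for i in range(14):
        robot.line_to([*h,.153+.0726+.001-.001*i],vel=.02); o=robot.observe()
        if o["ft_force"][2]>28: break
    st("tip %.4f"%(o["tool_pos"][2]-.0726)); robot.line_to([*h,.34],vel=.2)
    robot.move_pose([.40,-.037,.36],[180,0,0]); robot.pause(.3)
    im=robot.grab_frame("wrist"); s=robot.grab_frame("side")
    a=im[0:240,60:580]; b=cv2.resize(s[100:290,230:420],(240,240)); cv2.imwrite("pics/end.png",np.hstack([a,b]))
E
```

```text
contact True p [ 0.4576 -0.0364  0.1218] w 0.0674 gf 72.6 F [-0.9 -0.5  4.5] t 72.2
free p [ 0.4572 -0.0363  0.3088] w 0.0852 gf 0.0 F [-0.4 -0.3 -0.5] t 73.9
True
at [0.4543 0.1341 0.3199] [180.   0.  24.] q6 157.0 t 75.4
near p [0.4541 0.134  0.2274] w 0.0001 gf 0.0 F [ 0.4 -0.5  1.1] t 77.0
tip 0.1528 p [0.4541 0.134  0.2254] w 0.0002 gf 13.9 F [-13.8  -0.9  28.1] t 78.2
```

View pics/end.png

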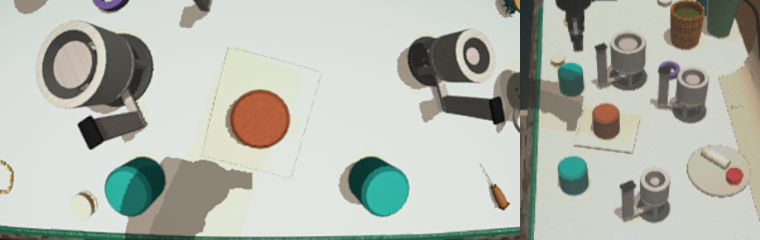

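The picture shows only the large cup visible on the tile (px 260,118), well inside its edges. The contact heights fit full nesting, all three moulds are empty with rods down, and nothing else has moved.

```bash
python3 -c "
from plant import robot
print(robot.job_done())"
```

```text
the job is handed in; nothing more can be done
None
```

All three cups are nested mouth down on the tile in order, the three rods are pushed fully down, and the job is handed in at about 80 s; the tile measured about 154 x 130 mm instead of the stated 185 x 167 mm, but it was the only tile on the bench.

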